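# Clear the drilling jig and swing the lever blank home

### The job

First take the dark wooden offcut off the plywood jig and put it in the grey tray. Then swing the aluminium lever blank round on its pivot pin, pushing its free end past the brass spring catch and against the red spring stop until the catch snaps out behind it and keeps it there. The stop is delicate: press it gently, never squash it deep, let go of the blank, and leave the brass weight, the white bottle and the blue cup where they are.

Things in the scene. Friction and masses are not known exactly. Their poses are not given: they have to be found in the camera images.
- jig: Plywood jig board 300 x 310 mm, fixed; its top is 15 mm above the bench. Origin on the bench right under the pivot pin; the board spans x -225 to +75 mm, y -267 to +42 mm. The blank is home when its free end points about along -y; it starts swung from there by 1.05 to 1.4 rad towards -x and is pushed towards +x. A small brass weight stands at its -x, -y corner.
- jig_pin (a point): Top of the pivot pin's dark steel head (24 mm wide), 39.5 mm above the bench; axes of the jig. A blue carriage (top 49 mm above the bench) carries stop and catch. It is clamped anywhere within 0.10 rad either way round the pin and its place is not measured: feel (or look) for it. In the middle place the seated blank points exactly along -y. It lies beyond the free end and on the +x side.
- blank_centre (a point): Middle of the aluminium lever blank, a loose bar 200 (its y) x 30 (its x) x 16 mm, about 0.24 kg, lying on the jig, top 31 mm above the bench. The hole round the pin is 80 mm from here along +y, the free end 100 mm along -y. The pin's head keeps it from being lifted off. A black dot 140 mm from the pin marks a good place to push. It turns with a little friction.
- buffer (a joint): How far the red spring stop is pushed in, in m: 0 when free, 2 N per mm, travel 12 mm. It meets the blank's far side face 135 mm from the pin. The catch snaps out once the stop is about 3 to 4 mm in (some 7 to 9 N pushing there); the caught blank keeps it about 2 to 3 mm in. Over 8 mm (16 N or more) it is squashed and the job has failed.
- catch (a joint): How far the brass spring catch is pushed back, in m: 0 when out. It is a ramp in the path of the blank's free end, which pushes it back 4 to 7 mm in passing (about 3 to 6 N on the blank) and stays over it for the last 30 mm or so of its way; it springs out to 0 behind the blank's trailing corner.
- blank_tip (a point): Middle of the blank's free end face, 180 mm from the pin; same axes as blank_centre.
- offcut_centre (a point): Centre of the dark wooden offcut, a loose block 80 (its x) x 34 (its y) x 26 mm (its z), about 60 g, lying on the jig in the blank's way, its underside 15 mm above the bench.
- tray: Grey open tray 180 (its x) x 140 (its y) x 45 mm high, walls and floor 4 to 5 mm thick, fixed on the bench; origin at the centre of its underside.
- puck: Small brass weight on the jig, 34 mm wide, 26 mm high: leave alone. Origin at the centre of its underside.
- glue: White bottle, 54 mm wide, 130 mm high: leave alone. Origin at the centre of its underside.
- mug: Blue cup, 76 mm wide, 85 mm high: leave alone. Origin at the centre of its underside.
Things that resemble listed ones, but are neither listed nor needed, are in the scene too. Of the things shaped like the part that bears blank_centre, the aluminium one is meant.

How it is judged:
By the outcome, as a careful person would: the job done as asked, in the order asked, and still so for the second after the job is handed in, with the robot touching nothing.
It also fails if it takes over 58 s, if anything falls off the work surface, if the arm or the gripper's body presses on something with over 40 N, if the wrist force passes 120 N, or if a joint passes its speed limit or range.

### The arm

A 7-joint arm with a two-finger parallel gripper is mounted at the origin on the work surface. World frame = base frame: x ahead of the robot, y to its left, z up, the work surface at z = 0. Lengths are in m, angles in rad, forces in N, time in s.
With the tool pointing down it reaches from about 0.425 to 0.95 m from the base axis. Payload 16.7 kg.
Tool frame: the origin (TCP) lies midway between the tips of the shut fingers; the grasp point (between the pads) lies env.grasp_offset behind it (env.grasp_offset is the distance from the TCP to the grasp point, in m); y points along the fingers, x is the direction in which the jaws open and shut, and the axes are right-handed (so a half turn about y gives the same grasp; the last joint's range is limited). The gripper opens to 94 mm and grips with 3 to 60 N. Pads are 16 mm wide; open, the fingers measure 119 mm over their backs; the gripper's body (75 mm by 177 mm) begins 78 mm behind the grasp point.
Start: joints at [1.052, 0.426, 0.074, 1.606, -0.034, 1.111, -0.067], TCP at [0.243, -0.63, 0.205] pointing down, gripper open.
Joint ranges: [-2.85, 2.85], [-0.5, 2.14], [-1.23, 1.37], [0.21, 2.46], [-1.02, 4.16], [0.16, 2.05], [-2.73, 2.73]. Speed limits (rad/s): [1.89, 1.89, 2.39, 2.39, 3.01, 3.01, 3.01].

### API

Orientations are given as a rotation vector (axis times angle).
In Python, from rig import sensors, eyes, workorder, env gives the robot as it stands. The module is installed in compiled form; this text tells all that it offers.
- The arm moves only by the tool move_arm, never from a script. Its arguments are lists of equal length, an entry for each row: "offset": the shift along the world's x, y, z in cm, a list of three; "twist": the turn about the world's z in rad; "claw": the finger opening in cm, from 0 to 9.4. A call has 1 to 20 rows; each row shifts and turns the commanded pose from where the row before left it; what a row does not reach is not made up. A row lasts 1/12 s, in which the tool goes at most 41.7 mm and 7.16 degrees, less where a joint would pass 70% of its speed; a pose out of reach is approached as far as the arm can. A call is refused whole if a number of a shift passes 4.17 or a number of a turn 0.125, either way. A call with a gripper value outside its range is refused whole. The fingers move at their own pace and stop on an object; the grip force is fixed at half the most. Time passes only in rows, so rows that do not move let the fingers close. It gives the time, the measured TCP pose, the force and the opening at its end, in the units of the state.
- sensors.get_obs(): the state, without advancing time (a new reading comes with each control period).
- eyes.capture(name): name is "scene" or "top"; returns the picture (480x640x3 uint8, red, green, blue); there is no depth.
- eyes.camera_info(name): a dict with "K" (3x3 intrinsics, pixels), "k1" (the pictures are not rectified: a ray, as slopes to the right and down, at radius r is drawn at 1 + k1 r^2 times it, then the intrinsics apply), "pose" (4x4, takes a point from camera to world coordinates). Camera axes: x right, y up, looking along -z (the intrinsics and any distortion apply to the point x, -y, -z); pixel columns grow to the right and rows downward; lengths in m; the calibration is good to about 2 mm. A picture is of the moment at which its call begins. camera_info takes no time and is no camera call.
- workorder.sign_off(): hands the job in, once; it reports no verdict.
Trained networks look in the newest picture that a camera, given by its name, has taken for a name from the list of things; names that differ only in an ending like _2 or _b are one class to them, and where a whole thing is asked for, a point or a joint stands for the part that bears it (a point fixed in the world has none). Each returns a list of dicts, best first, with "p" (0 to 1); they miss things now and then, are a little off and sometimes report something else, mostly with a low value. They report only what shows in the picture. A call takes as long as a camera call. They do not tell look-alikes from the thing itself.
- eyes.cut_out(camera, thing): "mask" (480x640 bool, what is visible of it) and "bbox" ([left, top, width, height] in pixels, round what is visible of it).
- eyes.tip_of(camera, thing): "uv" ([column, row] in pixels: a listed point, or the origin of a listed thing).
The state is a dict: "time_s": time; "joints": joint angles; "joint_velocities": joint speeds; "tau": joint torques, N m; "position": TCP position; "tcp_rot": TCP orientation; "wrist_force": force on the tool from outside, world axes, zero at the start; "wrist_torque": the same for the moment, N m; "grip_width": finger opening in m.
Only numpy, scipy, OpenCV 4.12 (cv2) and the standard library are available. Lean on these libraries where they do the work, as an engineer would, in place of code of your own. Each camera call takes 0.05 s, during which the arm holds its last target.

## Working session

There is one attempt and no reset: what is moved stays moved. The work goes in short steps, Python scripts to look and compute and a tool call to move; the robot and the scene stay as the last step left them, time stands still between calls to the robot, and variables do not carry over. Pictures are saved under pics/ and viewed, and the job is handed in when it is done.

Besides the shell and the picture viewer there is one more tool, called after "Request:" as a command line: name --pt "numbers of a row" for each row, then --argument value for the rest. move_arm: Moves the arm, as the interface text tells. Its arguments: {"type":"object","properties":{"offset":{"type":"array","items":{"type":"array","items":{"type":"number"}}},"twist":{"type":"array","items":{"type":"number"}},"claw":{"type":"array","items":{"type":"number"}}},"required":["offset","twist","claw"]}

```bash
ls; mkdir -p pics; cat > h.py <<'E'
import numpy as np, cv2
from rig import sensors, eyes, workorder, env
def ray(cam,uv):
    c=eyes.camera_info(cam);K=np.array(c["K"]);P=np.array(c["pose"])
    d=np.array([(uv[0]-K[0,2])/K[0,0],(uv[1]-K[1,2])/K[1,1]])
    s=d.copy()
    for _ in range(30): s=d/(1+c["k1"]*(s@s))
    v=P[:3,:3]@np.array([s[0],-s[1],-1.]); return P[:3,3],v
def atz(cam,uv,z):
    o,v=ray(cam,uv); return o+v*(z-o[2])/v[2]
def proj(cam,p):
    c=eyes.camera_info(cam);K=np.array(c["K"]);P=np.array(c["pose"])
    q=P[:3,:3].T@(np.array(p)-P[:3,3]); s=np.array([q[0],-q[1]])/-q[2]
    s=s*(1+c["k1"]*(s@s)); return np.array([K[0,0]*s[0]+K[0,2],K[1,1]*s[1]+K[1,2]])
def save(cam,name):
    im=eyes.capture(cam); cv2.imwrite("pics/"+name,im[:,:,::-1]); return im
E
python3 - <<'E'
from h import *
for c in("scene","top"):
    save(c,c+"0.png"); i=eyes.camera_info(c); print(c,np.round(i["pose"],3).tolist(),i["k1"],np.array(i["K"]).tolist())
o=sensors.get_obs(); print(o, env.grasp_offset)
E
```

```text
pics
scene [[-0.397, -0.739, 0.544, 1.096], [0.918, -0.322, 0.232, 0.209], [0.004, 0.591, 0.806, 0.965], [0.0, 0.0, 0.0, 1.0]] -0.031810867992711475 [[497.6010171194401, 0.0, 317.39509881989255], [0.0, 497.6010171194401, 236.82406767239365], [0.0, 0.0, 1.0]]
top [[0.107, 0.972, -0.208, 0.254], [-0.994, 0.105, -0.023, -0.057], [-0.0, 0.21, 0.978, 1.196], [0.0, 0.0, 0.0, 1.0]] -0.04759232146273233 [[488.6290065409049, 0.0, 325.34696909141735], [0.0, 488.6290065409049, 237.24063122202057], [0.0, 0.0, 1.0]]
{'time_s': 0.1, 'joints': array([ 1.05247108,  0.42663833,  0.07384027,  1.60654878, -0.03410052,
        1.11079999, -0.06709556]), 'joint_velocities': array([ 1.07559083e-03, -1.48462393e-03,  3.27281895e-04, -1.79592446e-03,
        5.51527324e-05, -2.07750395e-03, -2.29441855e-04]), 'tau': array([ 9.66826425e-03, -9.37464952e+01,  3.67778175e+00, -4.55045485e+01,
       -4.85575036e-02,  1.67503743e-02,  8.42725944e-05]), 'position': array([ 0.24318814, -0.62924114,  0.20486348]), 'tcp_rot': array([-1.3608087 ,  0.93409961, -0.93248976]), 'wrist_force': array([ 0.70159781,  0.01918258, -0.70045204]), 'wrist_torque': array([-0.0576068 ,  0.01609107,  0.01057977]), 'grip_width': 0.09398373662239541} 0.0188
```

View pics/scene0.png

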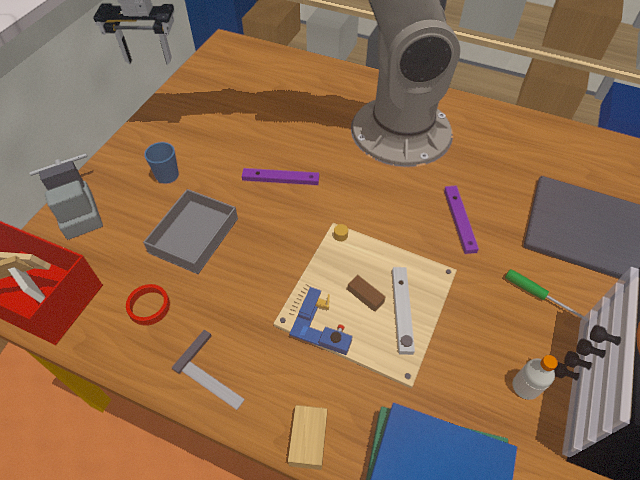

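View pics/top0.png

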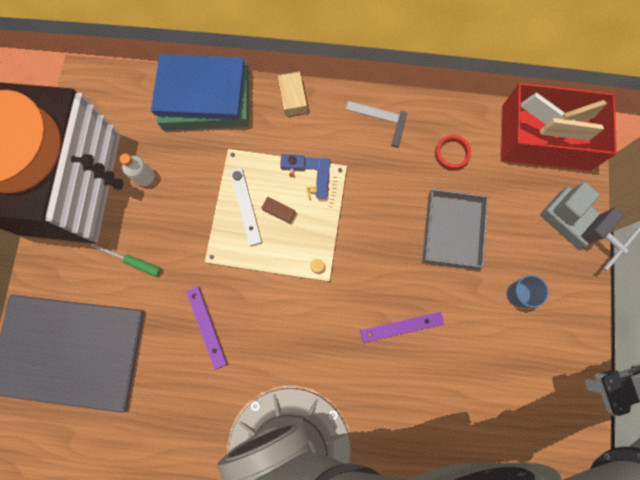

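```bash
python3 - <<'E'
from h import *
for c in("scene","top"):
  for n,z in [("jig_pin",.0395),("blank_centre",.023),("blank_tip",.023),("offcut_centre",.028),("tray",0),("puck",.015),("jig",0)]:
    for d in eyes.tip_of(c,n)[:3]: print(c,n,round(d["p"],2),np.round(d["uv"],1),np.round(atz(c,d["uv"],z),4))
print(sensors.get_obs()["time_s"])
from scipy.spatial.transform import Rotation as R
print(R.from_rotvec(sensors.get_obs()["tcp_rot"]).as_matrix().round(3))
E
```

```text
scene jig_pin 0.95 [408.8 337.8] [0.6297 0.211  0.0395]
scene jig_pin 0.28 [521.7 387.7] [0.6433 0.44   0.0395]
scene blank_centre 0.86 [458.7 218. ] [0.272 0.229 0.023]
scene blank_centre 0.79 [402.6 311.4] [0.5685 0.1809 0.023 ]
scene blank_tip 0.95 [239.8 172.5] [ 0.3513 -0.3292  0.023 ]
scene blank_tip 0.9 [397.5 267.8] [0.4681 0.1369 0.023 ]
scene blank_tip 0.9 [452.4 186.9] [0.1789 0.1899 0.023 ]
scene offcut_centre 0.9 [364.1 292.7] [0.5612 0.0908 0.028 ]
scene tray 0.85 [196.8 237. ] [ 0.5617 -0.3348  0.    ]
scene tray 0.58 [407.2 342.7] [0.6218 0.2114 0.    ]
scene puck 0.72 [341.  235.3] [ 0.4289 -0.0152  0.015 ]
scene jig 0.79 [402.9 349.9] [0.6407 0.208  0.    ]
top jig_pin 0.58 [236.8 177.8] [0.6276 0.2061 0.0395]
top blank_centre 0.96 [401.7 328.4] [ 0.3041 -0.2324  0.023 ]
top blank_centre 0.89 [247.6 207.3] [0.5593 0.1717 0.023 ]
top blank_centre 0.88 [207.8 328. ] [0.2555 0.2245 0.023 ]
top blank_tip 0.57 [256.9 245. ] [0.4669 0.1355 0.023 ]
top offcut_centre 0.86 [273.5 209.6] [0.5589 0.106  0.028 ]
top tray 0.73 [451.3 231.5] [ 0.5577 -0.3422  0.    ]
top tray 0.54 [518.6 293.5] [ 0.4192 -0.5168  0.    ]
top puck 0.5 [317.1 264.8] [ 0.4353 -0.0162  0.015 ]
top jig 0.82 [237.7 178.6] [0.6384 0.2124 0.    ]
0.8
[[ 0.36   0.     0.933]
 [-0.933  0.     0.36 ]
 [-0.    -1.     0.   ]]
```

The scene picture shows three bars of the blank's shape: purple at (280,177), purple at (461,219) and aluminium at (402,310), which is the one on the jig pin at (407,340). The block shapes are the dark offcut at (366,292) and a pale wooden block at (307,435). I choose the aluminium bar and the dark offcut. Next is a close crop to check this and measure.

```bash
python3 - <<'E'
from h import *
a=cv2.imread("pics/scene0.png"); b=cv2.imread("pics/top0.png")
cv2.imwrite("pics/cs.png",cv2.resize(a[215:395,265:465],(800,720),interpolation=cv2.INTER_CUBIC)[:600] if 0 else cv2.resize(a[220:370,270:470],(800,600),interpolation=cv2.INTER_CUBIC))
cv2.imwrite("pics/ct.png",cv2.resize(b[140:290,190:370],(720,600),interpolation=cv2.INTER_CUBIC))
for c in("scene","top"):
  m=eyes.cut_out(c,"offcut_centre"); 
  for d in m[:2]:
    ys,xs=np.nonzero(d["mask"]); print(c,"off",d["p"],d["bbox"],xs.mean(),ys.mean(),cv2.minAreaRect(np.c_[xs,ys].astype(np.float32)))
E
```

```text
scene off 0.57 [347.6, 275.6, 37.8, 36.1] 366.0183615819209 292.5805084745763 ((365.92266845703125, 292.5304260253906), (37.90800094604492, 19.9202823638916), 41.987213134765625)
top off 0.61 [259.1, 198.2, 36.6, 26.5] 279.37616387337056 210.37988826815644 ((279.10003662109375, 209.80003356933594), (34.882659912109375, 16.54690170288086), 26.56505012512207)
```

View pics/cs.png

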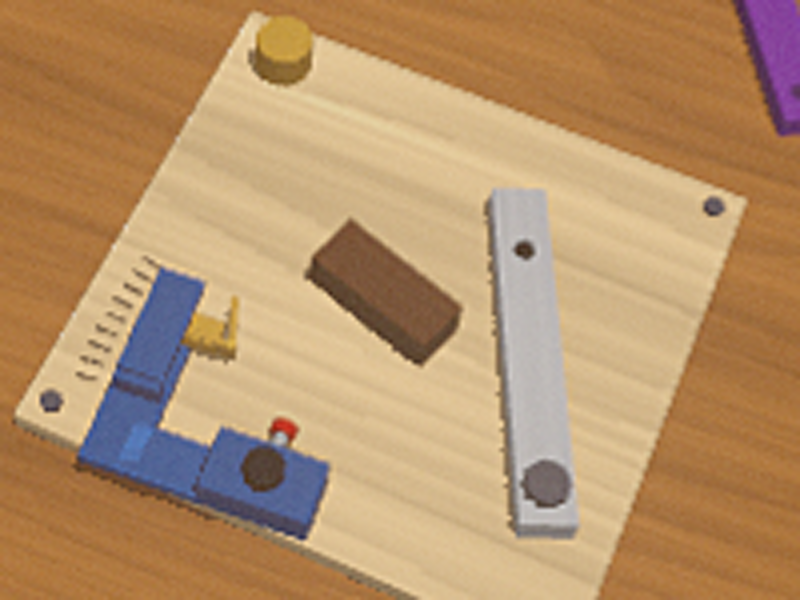

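View pics/ct.png

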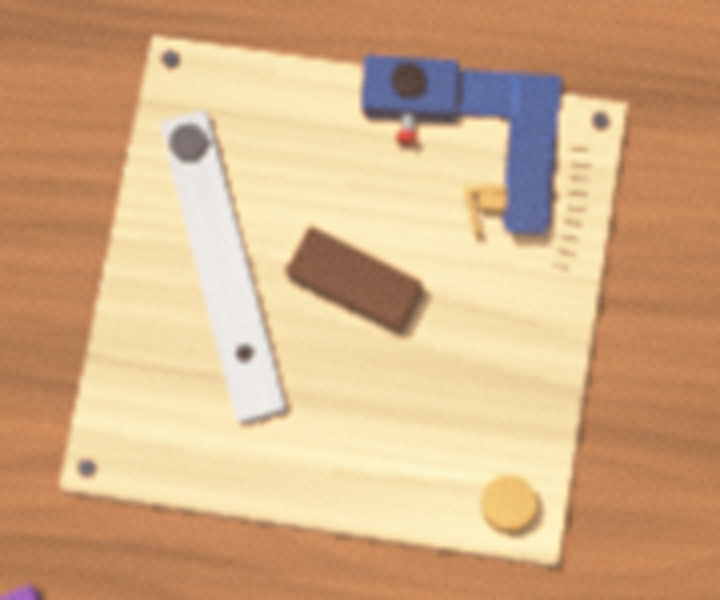

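The crops confirm the aluminium bar on its pin (dot at scene pixel about (401,282)) and the dark offcut between it and the carriage. The red stop is at about (341,326) and the brass catch at about (324,303).

```bash
python3 - <<'E'
from h import *
T=lambda u,v:(190+u/4,140+v/4); S=lambda u,v:(270+u/4,220+v/4)
for n,t,s,z in [("pin",(189,142),(547,483),.0395),("dot",(244,352),(525,250),.031),("tipA",(240,423),(494,190),.031),("tipB",(288,408),(545,189),.031),
 ("jigTL",(152,38),None,.015),("jigTR",(628,102),(17,420),.015),("jigBR",(558,566),(253,12),.015),("jigBL",(61,487),(747,198),.015),
 ("offa",(313,228),(349,220),.041),("off2",(424,290),(461,310),.041),("off3",(404,327),None,.041),("off4",(289,268),None,.041),("offs_l",None,(312,262),.041),("offs_b",None,(424,352),.041),
 ("red",(406,133),(283,432),.03),("catchtip",(481,240),(236,300),.03),("catchb",(470,188),(236,357),.03),("weight",(510,503),(284,38),.041)]:
  print(n, t and np.round(atz("top",T(*t),z)[:2]*1000,1), s and np.round(atz("scene",S(*s),z)[:2]*1000,1))
E
```

```text
pin [633.7 205.9] [637.5 209.2]
dot [506.  154.4] [506.5 156.9]
tipA [461.8 150.7] [476.2 129.1]
tipB [474.1 122.8] [464.2 155. ]
jigTL [709.2 245.7] None
jigTR [698.2 -63.8] [701.9 -56.7]
jigBR [397.8 -50.7] [402.1 -46.1]
jigBL [413.2 257.4] [413.5 261.3]
offa [586.1 121.2] [533.   63.4]
off2 [554.1  48.5] [561.7 137.6]
off3 [529.7  57.8] None
off4 [559.2 132.5] None
offs_l None [565.7  54.5]
offs_b None [593.1 128. ]
red [657.1  73. ] [659.7  75.9]
catchtip [592.6  18.1] [597.7  23.9]
catchb [625.5  28.8] [629.4  37.1]
weight [429.1 -18.3] [431.6 -15.3]
```

Request:
move_arm --pt "1.1 2.5 0" --pt "1.1 2.5 0" --pt "1.1 2.5 0" --pt "1.1 2.5 0" --pt "1.1 2.5 0" --pt "1.1 2.5 0" --pt "1.1 2.5 0" --pt "1.1 2.5 0" --pt "1.1 2.5 0" --pt "1.1 2.5 0" --pt "1.1 2.5 0" --pt "1.1 2.5 0" --pt "1.1 2.5 0" --pt "1.1 2.5 0" --pt "1.1 2.5 0" --pt "1.1 2.5 0" --pt "1.1 2.5 0" --pt "1.1 2.5 0" --pt "1.1 2.5 0" --pt "1.1 2.5 0" --twist '[0.04,0.04,0.04,0.04,0.04,0.04,0.04,0.04,0.04,0.04,0.04,0.04,0.04,0.04,0.04,0.04,0.04,0.04,0.04,0.04]' --claw '[6,6,6,6,6,6,6,6,6,6,6,6,6,6,6,6,6,6,6,6]'

```text
time_s: 2.57
position: [0.4637, -0.1284, 0.2057]
tcp_rot: [-1.548, 0.314, -0.314]
wrist_force: [0.6, 0.5, 0.7]
grip_width: 0.0599
```

Request:
move_arm --pt "1.0 2.2 -1" --pt "1.0 2.2 -1" --pt "1.0 2.2 -1" --pt "1.0 2.2 -1" --pt "1.0 2.2 -1" --pt "0.9 2.2 -1" --pt "0.9 2.2 -1" --pt "1.0 2.2 -1" --pt "0.9 2.2 -1" --pt "1.0 2.3 -1" --pt "0 0 0" --pt "0 0 0" --twist '[0.013,0,0,0,0,0,0,0,0,0,0,0]' --claw '[6,6,6,6,6,6,6,6,6,6,6,6]'

```text
time_s: 3.57
position: [0.5601, 0.0927, 0.1048]
tcp_rot: [-1.549, 0.304, -0.302]
wrist_force: [0.1, -0.6, 0.9]
grip_width: 0.0599
```

```bash
python3 - <<'E'
from h import *
a=save("scene","s1.png"); b=save("top","t1.png")
cv2.imwrite("pics/s1c.png",cv2.resize(a[200:370,260:470,::-1],(741,600)))
cv2.imwrite("pics/t1c.png",cv2.resize(b[140:290,190:370,::-1],(720,600)))
print(sensors.get_obs()["position"])
E
```

```text
[0.56019037 0.09071938 0.10554973]
```

View pics/s1c.png

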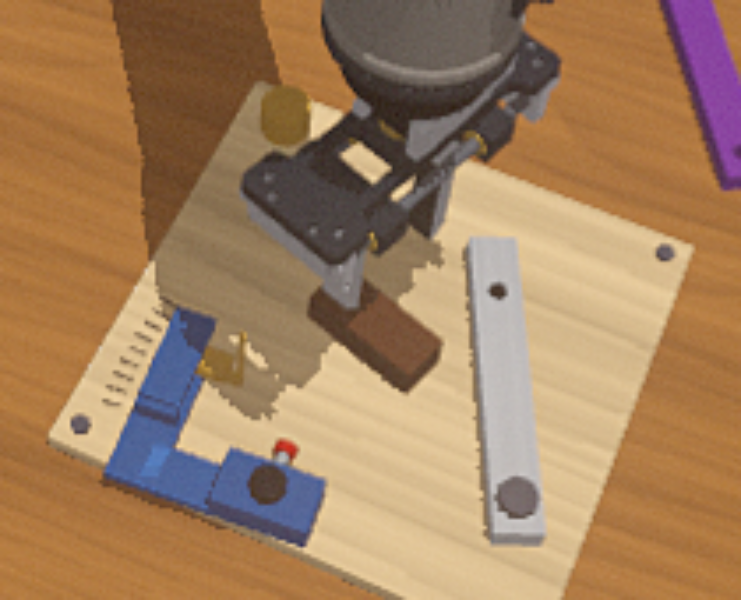

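View pics/t1c.png

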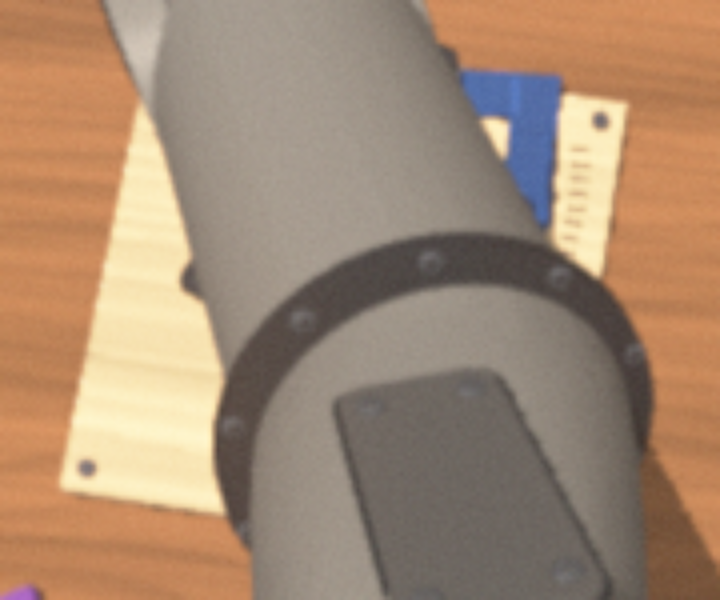

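The scene crop shows the open gripper above the offcut, with its front finger just clear of the near side. I'll descend.

Request:
move_arm --pt "0 0.1 -1.5" --pt "0 0 -1.5" --pt "0 0 -1.5" --pt "0 0 -1.5" --pt "0 0 -1.3" --pt "0 0 -0.8" --pt "0 0 -0.4" --pt "0 0 0" --twist '[0,0,0,0,0,0,0,0]' --claw '[6,6,6,6,6,6,6,6]'

```text
time_s: 4.33
position: [0.56, 0.092, 0.02]
tcp_rot: [-1.549, 0.306, -0.305]
wrist_force: [0.0, 0.2, -0.5]
grip_width: 0.0602
```

```bash
python3 - <<'E'
from h import *
a=save("scene","s2.png")
cv2.imwrite("pics/s2c.png",cv2.resize(a[200:370,260:470,::-1],(741,600)))
o=sensors.get_obs();print(o["position"],o["wrist_force"])
E
```

```text
[0.5603775  0.09221938 0.0206265 ] [ 0.22555144 -1.28465815  0.82477113]
```

View pics/s2c.png

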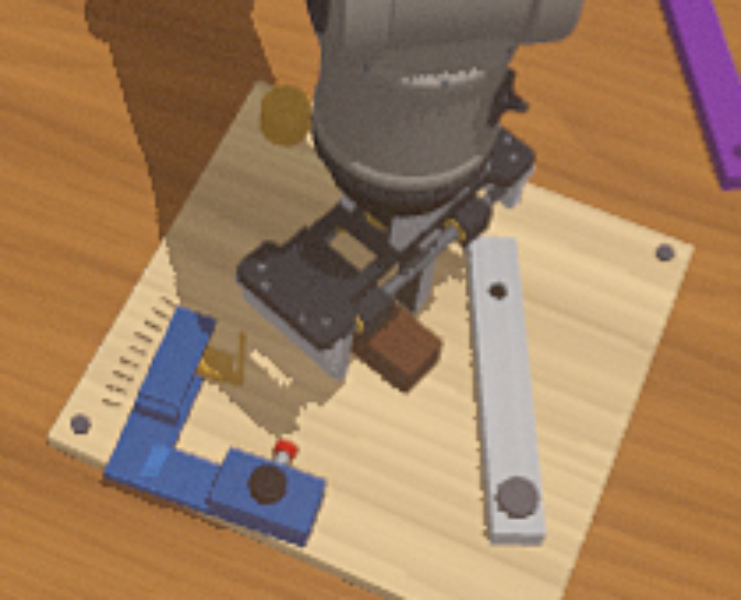

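The crop shows the fingers straddling the offcut, so I'll close them.

Request:
move_arm --pt "0 0 0" --pt "0 0 0" --pt "0 0 0" --pt "0 0 0" --pt "0 0 0" --pt "0 0 0" --pt "0 0 0.5" --pt "0 0 1" --pt "0 0 1.5" --pt "0 0 2" --pt "0 0 2" --pt "0 0 2" --pt "0 0 2" --twist '[0,0,0,0,0,0,0,0,0,0,0,0,0]' --claw '[2,2,2,2,2,2,2,2,2,2,2,2,2]'

```text
time_s: 5.47
position: [0.5602, 0.0925, 0.1323]
tcp_rot: [-1.549, 0.305, -0.305]
wrist_force: [0.2, 0.3, 0.0]
grip_width: 0.0337
```

Request:
move_arm --pt "0 -1.2 0" --pt "0 -2.4 0" --pt "0 -2.4 0" --pt "0 -2.4 0" --pt "0 -2.4 0" --pt "0 -2.4 0" --pt "0 -2.4 0" --pt "0 -2.4 0" --pt "0 -2.4 0" --pt "0 -2.4 0" --pt "0 -2.4 0" --pt "0 -2.4 0" --pt "0 -2.4 0" --pt "0 -2.4 0" --pt "0 -2.4 0" --pt "0 -2.4 0" --pt "0 -2.4 0" --pt "0 -2.4 0" --pt "0 -1.1 0" --pt "0 0 0" --twist '[0,0,0,0,0,0,0,0,0,0,0,0,0,0,0,0,0,0,0,0]' --claw '[2,2,2,2,2,2,2,2,2,2,2,2,2,2,2,2,2,2,2,2]'

```text
time_s: 7.13
position: [0.5592, -0.3417, 0.1302]
tcp_rot: [-1.549, 0.308, -0.308]
wrist_force: [-0.8, -0.4, -0.8]
grip_width: 0.0339
```

Request:
move_arm --pt "0 0 -2" --pt "0 0 -2" --pt "0 0 -2" --pt "0 0 -2" --pt "0 0 -2" --pt "0 0 -1" --pt "0 0 -0.6" --pt "0 0 0" --twist '[0,0,0,0,0,0,0,0]' --claw '[2,2,2,2,2,2,2,2]'

```text
time_s: 7.8
position: [0.56, -0.3376, 0.0137]
tcp_rot: [-1.548, 0.306, -0.304]
wrist_force: [-0.2, 0.1, -0.8]
grip_width: 0.0338
```

```bash
python3 - <<'E'
from h import *
a=save("scene","s3.png")
cv2.imwrite("pics/s3c.png",cv2.resize(a[130:300,110:320,::-1],(741,600)))
o=sensors.get_obs();print(o["position"],o["wrist_force"],o["grip_width"])
E
```

```text
[ 0.56053021 -0.33801703  0.0147307 ] [ 0.23189154 -0.28679975 -0.92382679] 0.03388971100478823
```

View pics/s3c.png

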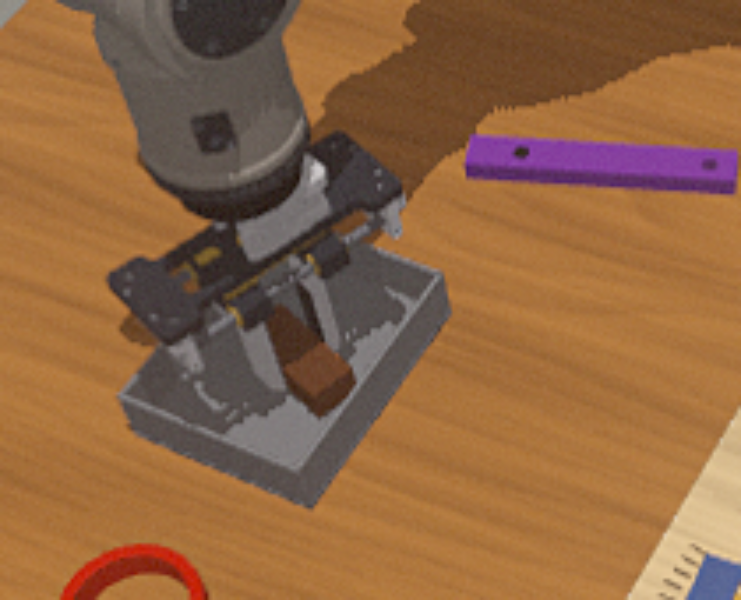

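The offcut is inside the tray and close to the floor, so I'll lower slightly, release and lift.

Request:
move_arm --pt "0 0 -0.2" --pt "0 0 0" --pt "0 0 0" --pt "0 0 0" --pt "0 0 0" --pt "0 0 0" --pt "0 0 1" --pt "0 0 2" --pt "0 0 2" --pt "0 0 2" --pt "0 0 2" --pt "0 0 2" --pt "0 0 1" --twist '[0,0,0,0,0,0,0,0,0,0,0,0,0]' --claw '[2,5.5,5.5,5.5,5.5,5.5,5.5,5.5,5.5,5.5,5.5,5.5,5.5]'

```text
time_s: 8.93
position: [0.5612, -0.339, 0.1358]
tcp_rot: [-1.55, 0.303, -0.308]
wrist_force: [-0.5, 0.4, -0.1]
grip_width: 0.0552
```

```bash
python3 - <<'E'
from h import *
a=save("scene","s4.png")
cv2.imwrite("pics/s4c.png",cv2.resize(a[130:380,110:460,::-1],(770,550)))
o=sensors.get_obs();print(o["position"],o["wrist_force"],o["grip_width"])
E
```

```text
[ 0.56172317 -0.3392324   0.13663681] [-0.02921298 -0.53216016  2.01761396] 0.054751466504938034
```

View pics/s4c.png

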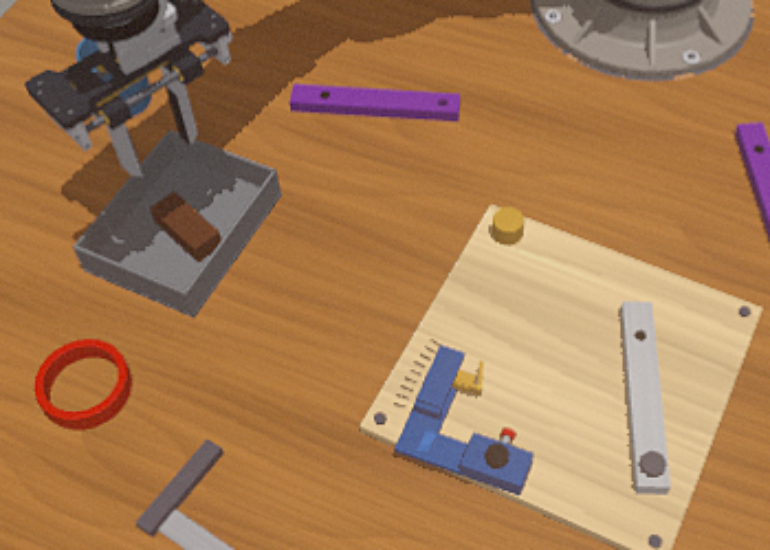

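The offcut lies in the tray. Next I'll close the fingers and go behind the blank on its -x side, with the jaw axis along the push direction.

Request:
move_arm --pt "-0.35 2.65 0" --pt "-0.35 2.65 0" --pt "-0.35 2.65 0" --pt "-0.35 2.65 0" --pt "-0.35 2.65 0" --pt "-0.35 2.65 0" --pt "-0.35 2.65 0" --pt "-0.35 2.65 0" --pt "-0.35 2.65 0" --pt "-0.35 2.65 0" --pt "-0.35 2.65 0" --pt "-0.35 2.65 0" --pt "-0.35 2.65 0" --pt "-0.35 2.65 0" --pt "-0.35 2.65 0" --pt "-0.35 2.65 0" --pt "-0.35 2.65 0" --pt "-0.35 2.65 0" --pt "-0.35 2.65 0" --pt "-0.35 2.65 0" --twist '[-0.04,-0.04,-0.04,-0.04,-0.04,-0.04,-0.04,-0.04,-0.04,-0.04,-0.04,-0.04,-0.04,-0.04,-0.04,-0.04,-0.04,-0.04,-0.04,-0.04]' --claw '[0,0,0,0,0,0,0,0,0,0,0,0,0,0,0,0,0,0,0,0]'

```text
time_s: 10.65
position: [0.4896, 0.1925, 0.132]
tcp_rot: [-1.366, 0.925, -0.925]
wrist_force: [0.2, -0.5, -0.4]
grip_width: 0.0004
```

Request:
move_arm --pt "0 0 0" --pt "0 0 -2" --pt "0 0 -2" --pt "0 0 -2" --pt "0 0 -2" --pt "0 0 0" --pt "0 0 0" --twist '[0,0,0,0,0,0,0]' --claw '[0,0,0,0,0,0,0]'

```text
time_s: 11.23
position: [0.4895, 0.191, 0.0518]
tcp_rot: [-1.368, 0.925, -0.922]
wrist_force: [-0.2, 0.4, 0.2]
grip_width: 0.0008
```

```bash
python3 - <<'E'
from h import *
a=save("scene","s5.png")
cv2.imwrite("pics/s5c.png",cv2.resize(a[200:370,260:470,::-1],(741,600)))
o=sensors.get_obs();print(o["position"],o["wrist_force"],o["grip_width"],o["joints"])
from scipy.spatial.transform import Rotation as R
x=R.from_rotvec(o["tcp_rot"]).as_matrix()[:,0];print(x, np.degrees(np.arctan2(x[1],x[0])))
E
```

```text
[0.49022591 0.19134562 0.05275801] [0.18851108 0.34735638 0.08477296] 0.0007118302047335219 [-0.17499729  0.40925675 -0.38473594  2.04657385  0.22648716  0.72610125
 -1.890167  ]
[ 3.72797898e-01 -9.27912548e-01 -1.75510705e-04] -68.111724948382
```

View pics/s5c.png

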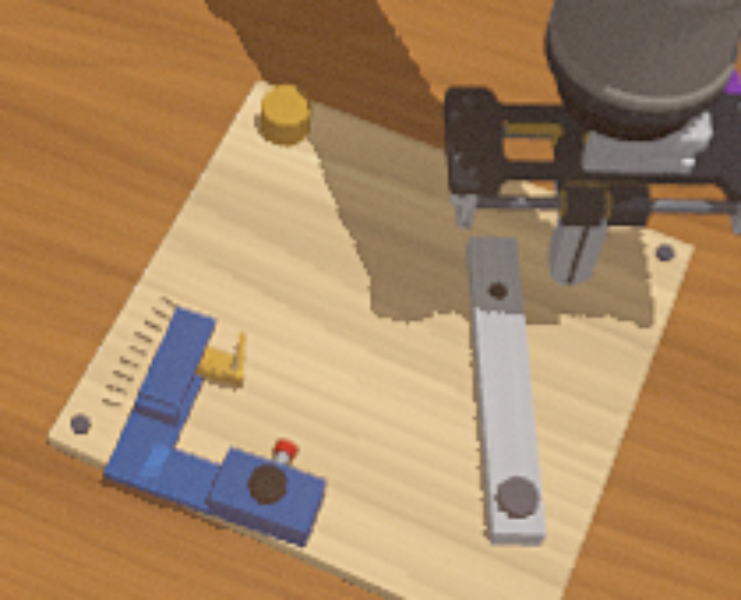

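```bash
cat >> h.py <<'E'
P0=np.array([635.5,207.5])
def tcp(phi,c=27.5,r=140):
    d=np.array([np.cos(phi),np.sin(phi)]); n=np.array([-d[1],d[0]]); return P0+r*d-c*n
E
python3 - <<'E'
from h import *
p=np.radians(-158.2)
print(tcp(p,38),tcp(p,27.5))
q=np.array([490,191.3]); s=tcp(p,27.5); print("approach cm",(s-q)/10)
ph=p+np.arange(0,21)*0.036
X=np.array([tcp(a) for a in ph]); print(np.round(np.diff(X,axis=0)/10,2).tolist(), np.degrees(ph[-1]))
E
```

```text
[491.40000649 190.79096444] [495.29936876 181.04186326]
approach cm [ 0.52993688 -1.02581367]
[[0.1, -0.5], [0.12, -0.5], [0.14, -0.49], [0.16, -0.49], [0.18, -0.48], [0.19, -0.48], [0.21, -0.47], [0.23, -0.46], [0.24, -0.45], [0.26, -0.44], [0.27, -0.43], [0.29, -0.42], [0.31, -0.41], [0.32, -0.4], [0.33, -0.39], [0.35, -0.38], [0.36, -0.36], [0.37, -0.35], [0.39, -0.34], [0.4, -0.32]] -116.94703875058072
```

Request:
move_arm --pt "0 0 -1.2" --pt "0 0 -1.2" --pt "0 0 -0.8" --pt "0 0 0" --twist '[0,0,0,0]' --claw '[0,0,0,0]'

```text
time_s: 11.62
position: [0.4894, 0.1909, 0.0188]
tcp_rot: [-1.368, 0.925, -0.923]
wrist_force: [0.2, 0.2, -0.4]
grip_width: 0.0006
```

Request:
move_arm --pt "0.2 -0.4 0.1" --pt "0.2 -0.4 0" --pt "0.1 -0.2 0" --pt "0.1 -0.5 0" --pt "0.12 -0.5 0" --pt "0.14 -0.5 0" --pt "0.16 -0.5 0" --pt "0.18 -0.5 0" --pt "0.2 -0.5 0" --pt "0.2 -0.45 0" --pt "0.2 -0.45 0" --pt "0.25 -0.45 0" --twist '[0,0,0,0.036,0.036,0.036,0.036,0.036,0.036,0.036,0.036,0.036]' --claw '[0,0,0,0,0,0,0,0,0,0,0,0]'

```text
time_s: 12.62
position: [0.5113, 0.1375, 0.0219]
tcp_rot: [-1.463, 0.674, -0.675]
wrist_force: [-0.8, 1.0, 0.1]
grip_width: 0.0006
```

```bash
python3 - <<'E'
from h import *
a=save("scene","s6.png")
cv2.imwrite("pics/s6c.png",cv2.resize(a[200:370,260:470,::-1],(741,600)))
o=sensors.get_obs();print(o["position"],o["wrist_force"])
p=np.radians(-158.2)+.036*9; print(tcp(p))
E
```

```text
[0.51176714 0.13646439 0.02189429] [ 1.0005469  -0.52889608  0.5388128 ]
[511.01730733 137.78408198]
```

View pics/s6c.png

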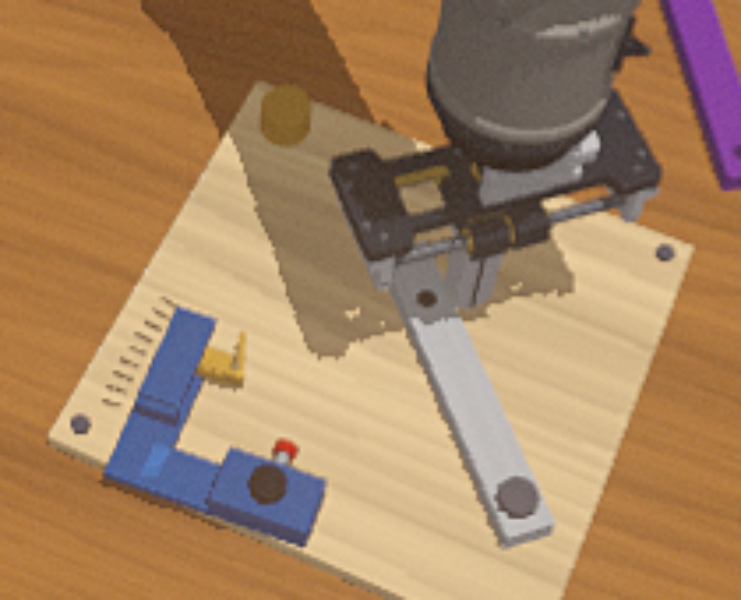

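The crop shows the blank turning with the finger behind the dot at about (426,298) in the crop. I'll continue.

Request:
move_arm --pt "0.26 -0.44 0" --pt "0.27 -0.43 0" --pt "0.29 -0.42 0" --pt "0.3 -0.41 0" --pt "0.32 -0.4 0" --pt "0.33 -0.39 0" --pt "0.35 -0.38 0" --pt "0.36 -0.36 0" --pt "0.37 -0.35 0" --pt "0.39 -0.34 0" --pt "0.4 -0.32 0" --pt "0 0 0" --twist '[0.036,0.036,0.036,0.036,0.036,0.036,0.036,0.036,0.036,0.036,0.036,0]' --claw '[0,0,0,0,0,0,0,0,0,0,0,0]'

```text
time_s: 13.67
position: [0.5481, 0.0947, 0.0218]
tcp_rot: [-1.539, 0.367, -0.369]
wrist_force: [-0.2, -0.5, -0.1]
grip_width: 0.0006
```

```bash
python3 - <<'E'
from h import *
a=save("scene","s7.png")
cv2.imwrite("pics/s7c.png",cv2.resize(a[240:360,280:440,::-1],(800,600),interpolation=cv2.INTER_CUBIC))
o=sensors.get_obs();print(o["position"],o["wrist_force"])
p=np.radians(-116.95); print(tcp(p))
ph=p+np.arange(0,41)*0.014
X=np.array([tcp(a) for a in ph]); print(np.round(np.diff(X,axis=0)/10,3)[::4].tolist(), np.degrees(ph[::4]))
E
```

```text
[0.54759659 0.09510923 0.0216998 ] [ 0.0465661   0.47520394 -0.00747793]
[547.53664613  95.16702009]
[[0.158, -0.122], [0.165, -0.113], [0.171, -0.104], [0.176, -0.094], [0.181, -0.084], [0.186, -0.074], [0.19, -0.063], [0.193, -0.052], [0.195, -0.042], [0.197, -0.031]] [-116.95       -113.74143635 -110.53287269 -107.32430904 -104.11574539
 -100.90718174  -97.69861808  -94.49005443  -91.28149078  -88.07292713
  -84.86436347]
```

View pics/s7c.png

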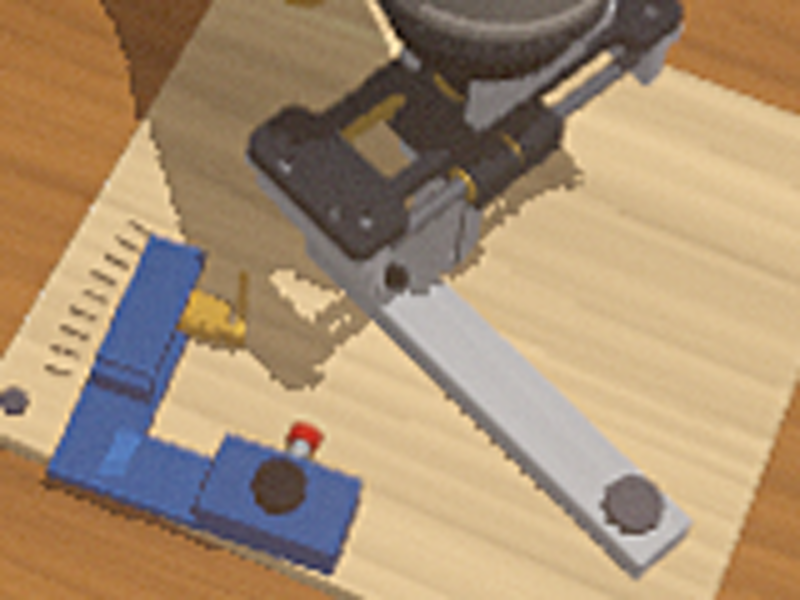

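```bash
python3 - <<'E'
from h import *
T=lambda u,v:(190+u/4,140+v/4)
for n,a in (("top",atz("top",T(406,133),.023)),("scene",atz("scene",(280+303/5,240+438/5),.023)),("topfront",atz("top",T(406,143),.023))):
    r=a[:2]*1000-P0; print(n,a, np.hypot(*r), np.degrees(np.arctan2(r[1],r[0])-np.arcsin(15/np.hypot(*r))))
E
```

```text
top [0.65953134 0.0737681  0.023     ] 135.87393890545658 -86.15096386024379
scene [0.65571141 0.07425872 0.023     ] 134.7655001683696 -87.76505728742066
topfront [0.65292554 0.07295281 0.023     ] 135.67091071055472 -88.96825110660372
```

Request:
move_arm --pt "0.16 -0.12 0" --pt "0.16 -0.12 0" --pt "0.16 -0.12 0" --pt "0.16 -0.12 0" --pt "0.165 -0.115 0" --pt "0.165 -0.115 0" --pt "0.165 -0.11 0" --pt "0.17 -0.11 0" --pt "0.17 -0.105 0" --pt "0.17 -0.105 0" --pt "0.17 -0.1 0" --pt "0.175 -0.1 0" --pt "0.175 -0.095 0" --pt "0.175 -0.095 0" --pt "0.18 -0.09 0" --pt "0.18 -0.085 0" --pt "0.18 -0.085 0" --pt "0.18 -0.08 0" --pt "0.185 -0.08 0" --pt "0 0 0" --twist '[0.014,0.014,0.014,0.014,0.014,0.014,0.014,0.014,0.014,0.014,0.014,0.014,0.014,0.014,0.014,0.014,0.014,0.014,0.014,0]' --claw '[0,0,0,0,0,0,0,0,0,0,0,0,0,0,0,0,0,0,0,0]'

```text
time_s: 15.38
position: [0.5799, 0.0759, 0.0214]
tcp_rot: [-1.565, 0.159, -0.158]
wrist_force: [-0.3, 0.7, 0.1]
grip_width: 0.0003
```

```bash
python3 - <<'E'
from h import *
a=save("scene","s8.png")
cv2.imwrite("pics/s8c.png",cv2.resize(a[240:360,280:440,::-1],(800,600),interpolation=cv2.INTER_CUBIC))
for i in range(1):
  o=sensors.get_obs();print(o["position"],o["wrist_force"])
print(tcp(np.radians(-101.7)))
E
```

```text
[0.57986951 0.07588089 0.02146175] [-0.70049045  0.34402729 -0.17002858]
[580.18115136  75.98545714]
```

View pics/s8c.png

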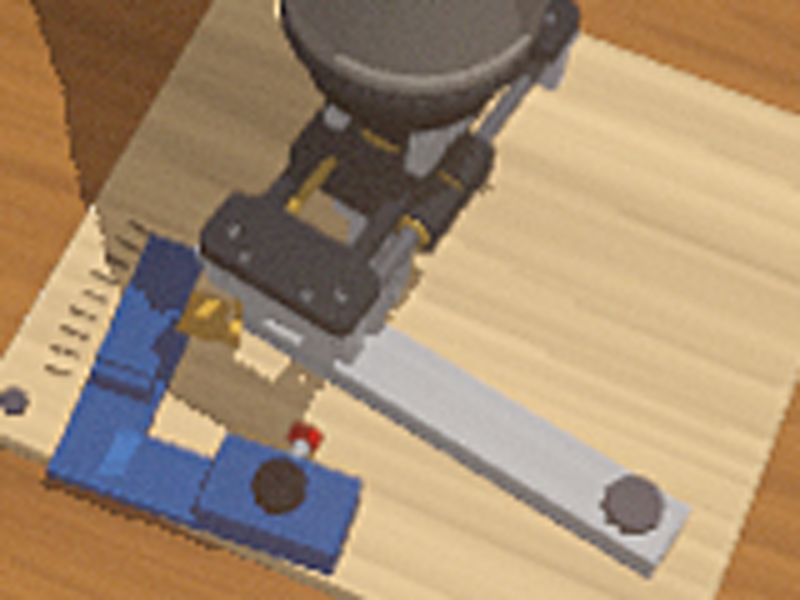

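Request:
move_arm --pt "0.145 -0.06 0" --pt "0.145 -0.06 0" --pt "0.145 -0.06 0" --pt "0.145 -0.06 0" --pt "0.145 -0.055 0" --pt "0.15 -0.055 0" --pt "0.15 -0.055 0" --pt "0.15 -0.05 0" --pt "0 0 0" --twist '[0.011,0.011,0.011,0.011,0.011,0.011,0.011,0.011,0]' --claw '[0,0,0,0,0,0,0,0,0]'

```text
time_s: 16.18
position: [0.5919, 0.0712, 0.0215]
tcp_rot: [-1.569, 0.09, -0.09]
wrist_force: [-0.5, 0.1, -0.6]
grip_width: 0.0001
```

Request:
move_arm --pt "0.15 -0.05 0" --pt "0.15 -0.05 0" --pt "0.15 -0.045 0" --pt "0.15 -0.045 0" --pt "0 0 0" --pt "0 0 0" --twist '[0.011,0.011,0.011,0.011,0,0]' --claw '[0,0,0,0,0,0]'

```text
time_s: 16.68
position: [0.5976, 0.0694, 0.0215]
tcp_rot: [-1.57, 0.056, -0.056]
wrist_force: [-0.2, -0.4, -0.5]
grip_width: 0.0007
```

```bash
python3 - <<'E'
from h import *
a=save("scene","s9.png")
cv2.imwrite("pics/s9c.png",cv2.resize(a[240:360,280:440,::-1],(800,600),interpolation=cv2.INTER_CUBIC))
for i in range(1):
  o=sensors.get_obs();print(o["position"],o["wrist_force"])
print(tcp(np.radians(-101.7)+.132))
E
```

```text
[0.59752422 0.06939268 0.02145881] [-0.13530634 -0.34360357  0.2497781 ]
[597.97194015  69.84864794]
```

View pics/s9c.png

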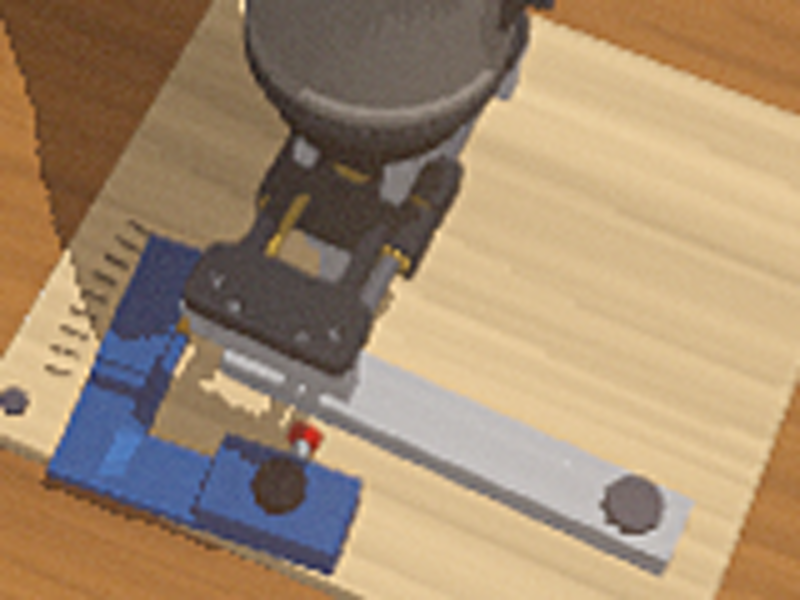

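Request:
move_arm --pt "0.1 -0.03 0" --pt "0.1 -0.03 0" --pt "0.1 -0.03 0" --pt "0.1 -0.03 0" --pt "0 0 0" --twist '[0.0075,0.0075,0.0075,0.0075,0]' --claw '[0,0,0,0,0]'

```text
time_s: 17.15
position: [0.6016, 0.0684, 0.0215]
tcp_rot: [-1.57, 0.032, -0.032]
wrist_force: [-1.2, 0.3, -0.2]
grip_width: 0.0009
```

Request:
move_arm --pt "0.1 -0.03 0" --pt "0.1 -0.03 0" --pt "0.1 -0.025 0" --pt "0 0 0" --twist '[0.0075,0.0075,0.0075,0]' --claw '[0,0,0,0]'

```text
time_s: 17.48
position: [0.6046, 0.0675, 0.0214]
tcp_rot: [-1.571, 0.014, -0.014]
wrist_force: [0.1, 0.1, 0.2]
grip_width: 0.0004
```

```bash
python3 - <<'E'
from h import *
a=save("scene","s10.png")
cv2.imwrite("pics/s10c.png",cv2.resize(a[240:360,280:440,::-1],(800,600),interpolation=cv2.INTER_CUBIC))
o=sensors.get_obs();print(o["position"],o["wrist_force"])
E
```

```text
[0.60457566 0.06743881 0.02145869] [ 0.59794208  0.6275291  -0.18475858]
```

View pics/s10c.png

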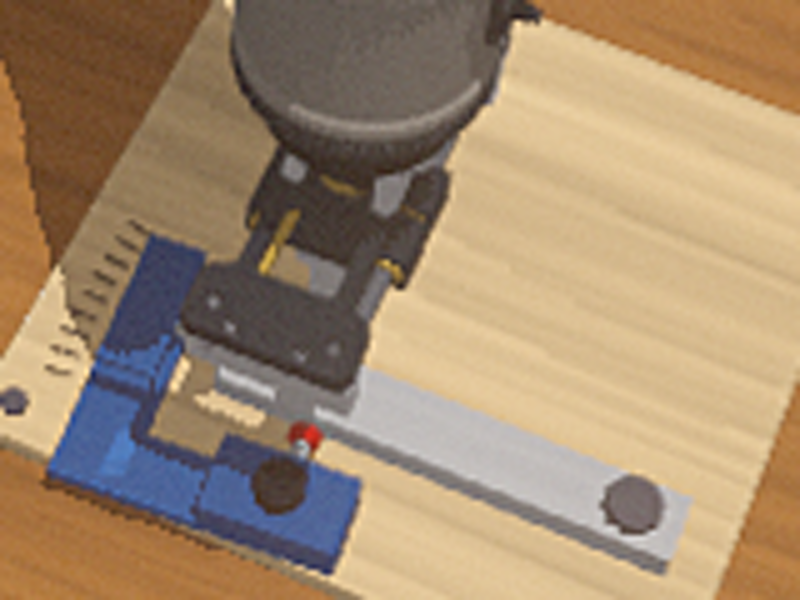

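Request:
move_arm --pt "0.1 -0.02 0" --pt "0.1 -0.02 0" --pt "0 0 0" --twist '[0.0075,0.0075,0]' --claw '[0,0,0]'

```text
time_s: 17.78
position: [0.6066, 0.067, 0.0215]
tcp_rot: [-1.571, 0.002, -0.002]
wrist_force: [-1.5, 0.7, -0.3]
grip_width: 0.0007
```

Request:
move_arm --pt "0.1 -0.02 0" --pt "0.1 -0.02 0" --pt "0 0 0" --twist '[0.0075,0.0075,0]' --claw '[0,0,0]'

```text
time_s: 18.03
position: [0.6086, 0.0666, 0.0214]
tcp_rot: [-1.571, -0.01, 0.01]
wrist_force: [-1.2, -0.3, 0.3]
grip_width: 0.0006
```

```bash
python3 - <<'E'
from h import *
a=save("scene","s11.png")
cv2.imwrite("pics/s11c.png",cv2.resize(a[280:350,300:420,::-1],(800,467),interpolation=cv2.INTER_CUBIC))
o=sensors.get_obs();print(o["position"],o["wrist_force"],o["wrist_torque"])
E
```

```text
[0.60855938 0.0666316  0.02146377] [-0.96963435 -1.09362671 -0.09428049] [-0.0751801   0.00930461  0.01913336]
```

View pics/s11c.png

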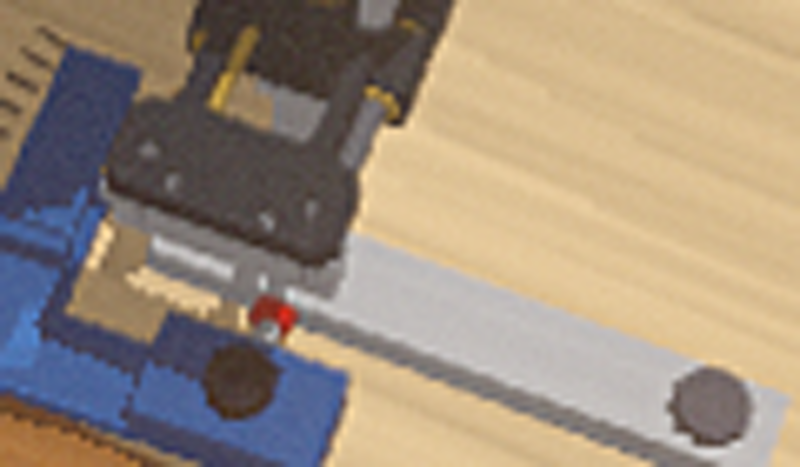

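Request:
move_arm --pt "0.1 -0.02 0" --pt "0 0 0" --pt "0 0 0" --twist '[0.0075,0,0]' --claw '[0,0,0]'

```text
time_s: 18.33
position: [0.6095, 0.0665, 0.0215]
tcp_rot: [-1.571, -0.015, 0.015]
wrist_force: [-0.8, -0.1, -0.1]
grip_width: 0.0005
```

Request:
move_arm --pt "0.1 -0.02 0" --pt "0 0 0" --pt "0 0 0" --twist '[0.0075,0,0]' --claw '[0,0,0]'

```text
time_s: 18.58
position: [0.6104, 0.0663, 0.0215]
tcp_rot: [-1.571, -0.021, 0.021]
wrist_force: [-1.4, -1.1, 0.1]
grip_width: 0.0003
```

```bash
python3 - <<'E'
from h import *
a=save("scene","s12.png"); b=save("top","t12.png")
cv2.imwrite("pics/s12c.png",cv2.resize(a[280:350,300:420,::-1],(800,467),interpolation=cv2.INTER_CUBIC))
cv2.imwrite("pics/t12c.png",cv2.resize(b[140:290,190:370,::-1],(720,600)))
o=sensors.get_obs();print(o["position"],o["wrist_force"],o["wrist_torque"])
E
```

```text
[0.61040628 0.06630667 0.02144987] [-1.30409877 -0.47924207  0.07054665] [-0.09677938  0.20062781  0.01539073]
```

View pics/s12c.png

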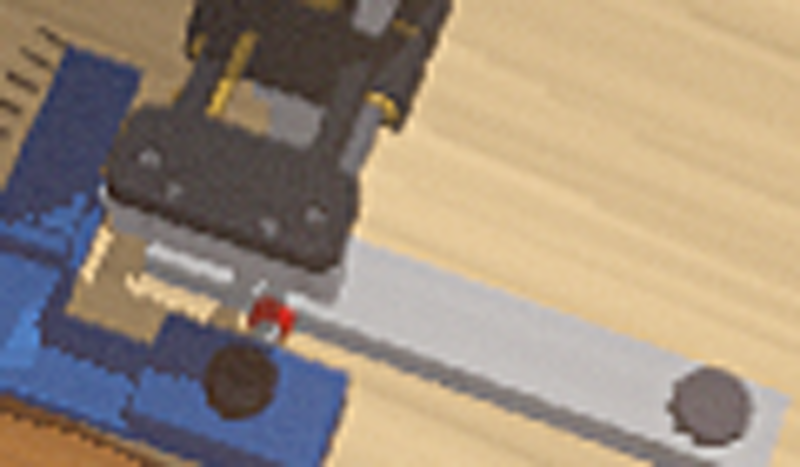

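View pics/t12c.png

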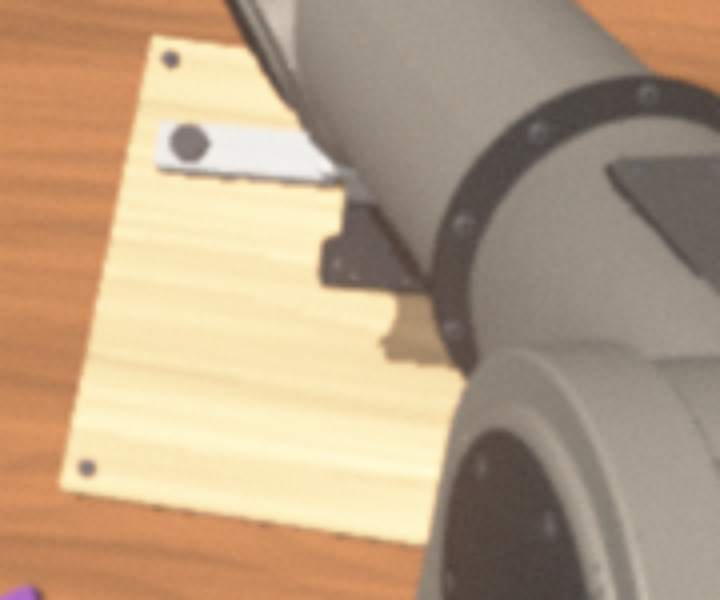

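Request:
move_arm --pt "0.05 -0.01 0" --pt "0.05 -0.01 0" --pt "0 0 0" --pt "0 0 0" --twist '[0.003,0.003,0,0]' --claw '[0,0,0,0]'

```text
time_s: 19.02
position: [0.6112, 0.0662, 0.0214]
tcp_rot: [-1.571, -0.025, 0.026]
wrist_force: [-3.9, 0.6, 0.7]
grip_width: 0.0004
```

Request:
move_arm --pt "0.05 -0.01 0" --pt "0.05 -0.01 0" --pt "0 0 0" --pt "0 0 0" --twist '[0.003,0.003,0,0]' --claw '[0,0,0,0]'

```text
time_s: 19.35
position: [0.6122, 0.0659, 0.0214]
tcp_rot: [-1.571, -0.03, 0.031]
wrist_force: [-4.4, -0.2, 0.3]
grip_width: 0.0003
```

Request:
move_arm --pt "0.05 -0.01 0" --pt "0.05 -0.01 0" --pt "0 0 0" --pt "0 0 0" --twist '[0.003,0.003,0,0]' --claw '[0,0,0,0]'

```text
time_s: 19.68
position: [0.6131, 0.0657, 0.0214]
tcp_rot: [-1.571, -0.034, 0.035]
wrist_force: [-5.0, 0.2, 2.3]
grip_width: 0.0002
```

Request:
move_arm --pt "0.05 -0.01 0" --pt "0 0 0" --pt "0 0 0" --twist '[0.003,0,0]' --claw '[0,0,0]'

```text
time_s: 19.93
position: [0.6135, 0.0655, 0.0214]
tcp_rot: [-1.571, -0.037, 0.038]
wrist_force: [-6.7, -0.0, 2.1]
grip_width: 0.0005
```

```bash
python3 - <<'E'
from h import *
a=save("scene","s13.png")
cv2.imwrite("pics/s13c.png",cv2.resize(a[280:350,300:420,::-1],(800,467),interpolation=cv2.INTER_CUBIC))
o=sensors.get_obs();print(o["position"],o["wrist_force"],o["wrist_torque"])
E
```

```text
[0.61349678 0.06557123 0.02135586] [-7.00741814  0.07571874  1.26012087] [-0.11687935  1.39506877  0.00876912]
```

View pics/s13c.png

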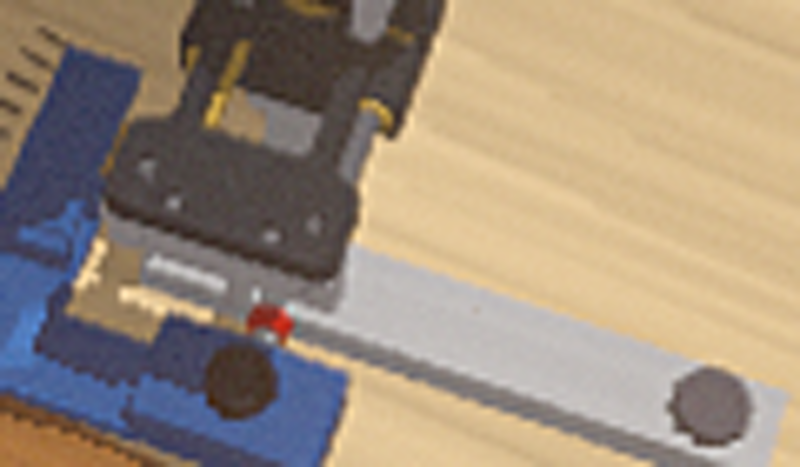

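Request:
move_arm --pt "0.05 -0.01 0" --pt "0 0 0" --pt "0 0 0" --twist '[0.003,0,0]' --claw '[0,0,0]'

```text
time_s: 20.23
position: [0.6138, 0.0654, 0.0213]
tcp_rot: [-1.571, -0.039, 0.041]
wrist_force: [-6.5, -0.5, 2.8]
grip_width: 0.0004
```

Request:
move_arm --pt "0.05 -0.01 0" --pt "0 0 0" --pt "0 0 0" --twist '[0.003,0,0]' --claw '[0,0,0]'

```text
time_s: 20.48
position: [0.6142, 0.0653, 0.0213]
tcp_rot: [-1.571, -0.041, 0.043]
wrist_force: [-8.1, 0.3, 4.2]
grip_width: 0.0004
```

```bash
python3 - <<'E'
from h import *
o=sensors.get_obs();print(o["position"],o["wrist_force"],o["wrist_torque"])
E
```

```text
[0.6141716  0.06532452 0.02133293] [-8.11369181  0.25678536  4.17639075] [-0.1275138   1.85261586  0.01331158]
```

Request:
move_arm --pt "-0.1 0.01 0" --pt "-0.1 0.01 0" --pt "0 0 0" --pt "0 0 0" --twist '[0,0,0,0]' --claw '[0,0,0,0]'

```text
time_s: 20.82
position: [0.6129, 0.0655, 0.0214]
tcp_rot: [-1.57, -0.042, 0.042]
wrist_force: [-2.9, -1.3, -0.4]
grip_width: 0.0004
```

```bash
python3 - <<'E'
from h import *
o=sensors.get_obs();print(o["position"],o["wrist_force"],o["wrist_torque"])
E
```

```text
[0.61291521 0.06552893 0.02143678] [-2.85802785 -1.3007043  -0.42485293] [-0.15454476  0.82706324 -0.00236528]
```

Request:
move_arm --pt "-0.1 0.01 0" --pt "0 0 0" --pt "0 0 0" --twist '[0,0,0]' --claw '[0,0,0]'

```text
time_s: 21.07
position: [0.6124, 0.0658, 0.0217]
tcp_rot: [-1.57, -0.043, 0.041]
wrist_force: [0.1, -0.5, 0.1]
grip_width: 0.0008
```

Request:
move_arm --pt "-0.1 0.01 0" --pt "0 0 0" --pt "0 0 0" --twist '[0,0,0]' --claw '[0,0,0]'

```text
time_s: 21.32
position: [0.611, 0.0659, 0.0215]
tcp_rot: [-1.57, -0.042, 0.042]
wrist_force: [1.4, -0.1, -0.6]
grip_width: 0.0005
```

```bash
python3 - <<'E'
from h import *
a=save("scene","s14.png")
cv2.imwrite("pics/s14c.png",cv2.resize(a[280:350,300:420,::-1],(800,467),interpolation=cv2.INTER_CUBIC))
o=sensors.get_obs();print(o["position"],o["wrist_force"],o["wrist_torque"])
E
```

```text
[0.6110183  0.06581653 0.02152102] [-0.46619605 -0.38526505  0.08281662] [-0.02407599 -0.0649395   0.01504097]
```

View pics/s14c.png

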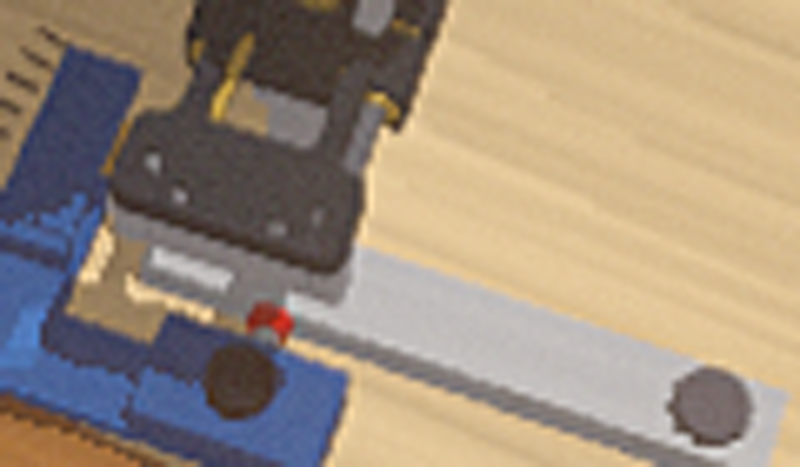

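The force went to zero at x=0.612, where it was 4.4 N on the way in, which suggests the catch holds the blank. I'll withdraw fully and look.

Request:
move_arm --pt "-0.5 0 0" --pt "-1 0 0" --pt "-1.5 0 0" --pt "-1 0 1" --pt "0 0 2" --pt "0 0 3" --pt "0 0 3" --pt "-1 0 3" --pt "-1.5 2 2" --pt "-1.5 3 2" --pt "0 3 0" --pt "0 3 0" --pt "0 3 0" --pt "0 3 0" --pt "0 3 0" --pt "0 0 0" --twist '[0,0,0,0,0,0,0,0,0,0,0,0,0,0,0,0]' --claw '[0,0,0,0,0,0,0,0,0,0,0,0,0,0,0,0]'

```text
time_s: 22.7
position: [0.5286, 0.2718, 0.1816]
tcp_rot: [-1.568, -0.047, 0.047]
wrist_force: [-1.3, 0.2, -0.1]
grip_width: 0.0006
```

```bash
python3 - <<'E'
from h import *
a=save("scene","s15.png"); b=save("top","t15.png")
cv2.imwrite("pics/s15c.png",cv2.resize(a[280:350,300:420,::-1],(800,467),interpolation=cv2.INTER_CUBIC))
cv2.imwrite("pics/t15c.png",cv2.resize(b[160:220,230:330,::-1],(800,480),interpolation=cv2.INTER_CUBIC))
o=sensors.get_obs();print(o["position"],o["wrist_force"],o["wrist_torque"])
E
```

```text
[0.52965693 0.26682762 0.18111476] [ 0.0033074  -0.56805371  0.1566063 ] [-0.06418624 -0.08494222  0.0272349 ]
```

View pics/s15.png

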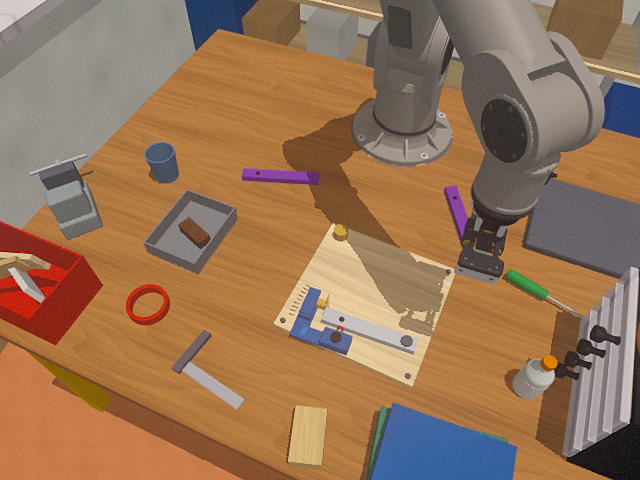

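View pics/s15c.png

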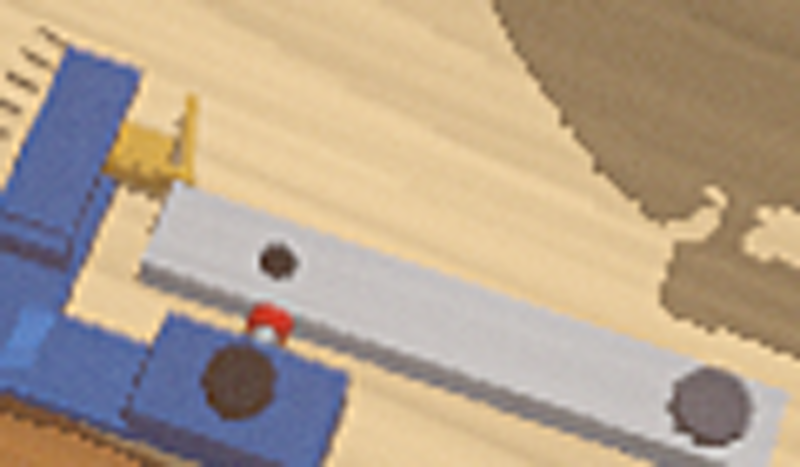

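View pics/t15c.png

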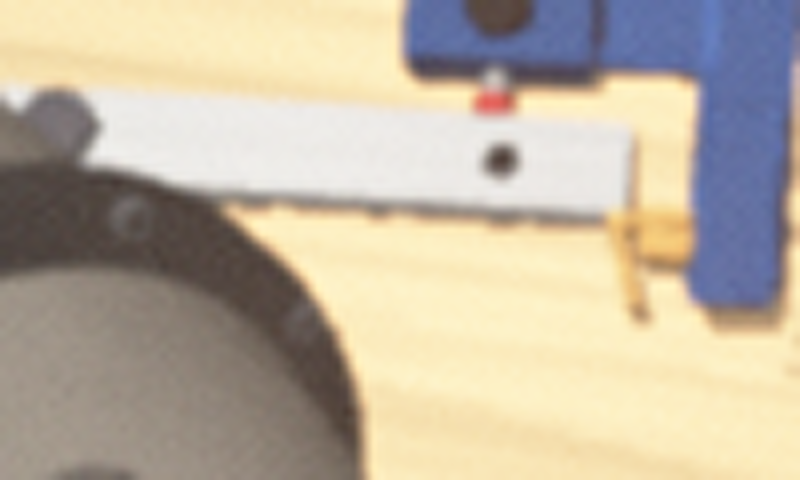

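The top crop shows the catch tip at (310,200), exactly its free position from the first picture. It overlaps the blank's trailing corner at about (306,187), the red stop is pressed in slightly, and the gripper is clear. The brass weight, bottle and cup are where they were, and the offcut is in the tray at about (194,232) in the scene picture.

```bash
python3 - <<'E'
from h import *
print(workorder.sign_off())
E
```

```text
the job is handed in; nothing more can be done
None
```

The job is done and handed in at about 23 s of the 58 s allowed; sign-off gives no verdict.

- **Offcut:** I lifted the dark offcut off the jig and put it in the grey tray, where the last scene picture shows it.
- **Blank:** I swung the aluminium blank round with shut fingers and pressed the red stop in small steps. The push peaked at about 8 to 9 N, which I put at about 4 to 4.5 mm of stop travel, short of the 8 mm limit.
- **Catch:** When I backed off, the force fell to zero at x = 0.612, where it had been 4.4 N going in, so the blank was held. The last pictures show the catch fully out behind the blank's trailing corner, with its tip at the same pixel as at the start, and the stop still slightly pressed.
- **Everything else:** The weight, bottle and cup look unmoved, by eye only, and the gripper is clear of everything.
- **Unexpected:** I never saw the 3 to 6 N of catch drag on the way in; readings stayed within the roughly 1 N of noise until the stop was met. The stop travel comes from force and pictures, not a direct reading.

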